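Shut the bleed stem without shifting the flow ring, then open the gas supply

ROBOT

A 7-joint arm with a two-finger parallel gripper is mounted at the origin on the work surface. World frame = base frame: x ahead of the robot, y to its left, z up, the work surface at z = 0. Lengths are in m, angles in degrees, forces in N, time in s.
With the tool pointing down it reaches from about 0.35 to 0.775 m from the base axis. Payload 3.1 kg.
Tool frame: the origin (TCP) lies on the centre line of the jaws, within the pads' length; the fingertips stand 17 mm ahead of it and the grasp point (between the pads) lies 2 mm behind it (robot.tip_reach is the distance from the TCP to the fingertips, in m); z points along the fingers, y is the line along which they close (so a half turn about z gives the same grasp; the last joint's range is limited). The gripper opens to 85 mm and grips with 20 to 120 N. Pads are 22 mm wide; open, the fingers measure 114 mm over their backs; the gripper's body (76 mm by 85 mm) begins 54 mm behind the grasp point. The pads swing forward as they close: fully open they stand 13 mm farther back than shut.
Start: joints at [-73.207, 17.813, 0.802, 86.603, -0.252, 75.585, -1.558], TCP at [0.181, 0.519, 0.248] pointing down, gripper open.
Joint ranges: [-154.91, 154.91], [-16.99, 109.72], [-72.82, 74.43], [7.12, 147.25], [-82.49, 262.49], [11.32, 116.49], [-174.64, 174.64]. Speed limits (degrees/s): [159.86, 159.86, 180, 180, 180, 180, 180].

INTERFACE

Orientations are given as [roll, pitch, yaw] about the fixed x, y, z axes, in that order (R = Rz(yaw) Ry(pitch) Rx(roll)).
In Python, from station import robot, fingers, vision, workorder, recognise gives the robot as it stands. Calls block until the motion is done:
- robot.move_to(position, orientation): joint-space move of the TCP to a pose.
- robot.line_to(position, orientation=None, velocity=0.15, f_stop=None): straight line of the TCP; orientation=None keeps the orientation; velocity is the mean speed in m/s. With f_stop (N) it stops when the force on the tool has changed by that much, and returns True; else False.
- robot.move_j(angles): joint-space move.
- fingers.gripper_to(opening, force=None): opening from 0.0 (shut) to 1.0 (fully open); force is the grip in N (None keeps the last); returns when the fingers have stopped.
- robot.pause(seconds).
- robot.inverse_kinematics(position, orientation): joint angles nearest the present ones, or None.
- vision.grab_frame(name): name is "scene" or "top"; returns the picture (480x640x3 uint8, red, green, blue); there is no depth.
- vision.calibration(name): a dict with "mtx" (3x3 intrinsics, pixels), "extrinsics" (4x4, takes a point from world to camera coordinates). Camera axes: x right, y up, looking along -z (the intrinsics and any distortion apply to the point x, -y, -z); pixel columns grow to the right and rows downward; lengths in m; the calibration is good to about 2 mm. A picture is of the moment at which its call begins. calibration takes no time and is no camera call.
A pose or a line that the arm cannot do raises robot.PlanningError and nothing moves.
- workorder.close_job(): hands the job in; it is judged then, once.
Trained networks look in the newest picture that a camera, given by its name, has taken for a name from the list of things; names that differ only in an ending like _2 or _b are one class to them, and where a whole thing is asked for, a point or a joint stands for the part that bears it (a point fixed in the world has none). Each returns a list of dicts, best first, with "p" (0 to 1); they miss things now and then, are a little off and sometimes report something else, mostly with a low value. They report only what shows in the picture. A call takes as long as a camera call.
- recognise(label, camera): "rect" ([centre column, centre row, width, height] in pixels, round what is visible of it).
Readings, each from a call of its own:
- robot.current_time_s(): time.
- robot.current_joint_positions(): joint angles.
- robot.current_dq(): joint speeds.
- robot.current_joint_torque(): joint torques, N m.
- robot.current_tool_pos(): TCP position.
- robot.current_eef_rot(): TCP orientation.
- robot.current_contact_force(): force on the tool from outside, world axes, zero at the start.
- robot.current_torque(): the same for the moment, N m.
- robot.current_finger_gap(): opening from 0.0 (shut) to 1.0 (fully open).
- robot.current_gripper_force(): force on a finger pad.
Only numpy, scipy, OpenCV 4.12 (cv2) and the standard library are available. Lean on these libraries where they do the work, as an engineer would, in place of code of your own. Each camera call takes 0.05 s, during which the arm holds its last target. There are 200 camera calls.

TASK

Shut the bleed valve: turn its small blue inner knob clockwise until it bites on its seat and comes up snug, leaving the black outer ring exactly as it is set. Only then throw the green-tipped supply lever fully over to its other side to feed the line, and leave the amber jar, vial rack and orange box where they are.

Things in the scene. Friction and masses are not known exactly. Their poses are not given: they have to be found in the camera images.
- valve_box: White valve box with a navy band, 110 x 110 mm, 62 mm high, fixed to the bench. Origin: centre of its underside; z up. On its top, one above the other on the same vertical axis through the origin: an aluminium flange (68 mm across, up to 72 mm high), the black outer ring (56 mm across, 72 to 90 mm high) and the blue inner knob (24 mm across, ribbed, 90 to 117 mm high).
- stem_grip (a point): Point on the axis of the blue inner knob, 103 mm above the bench, half-way up the knob: its sides are clear from 90 mm (top face of the black ring) to 117 mm. The knob is round, so it can be gripped at any yaw. It turns clockwise (seen from above) to shut, with about 0.06 N m of drag. How far it stands open is not known: it meets its seat after somewhere between 0.6 and 2.0 rad, so more than one grip may be needed. It carries no spring and stays where it is left.
- seat (a joint): How far the seat under the blue knob has been squeezed, rad. It stays 0 until the knob meets the seat; then it turns along with the knob, the torque rising from 0.09 to about 0.17 N m, until a dead stop at 0.15. Above 0.08 is snug. It stays squeezed when the knob is released, and eases if the knob is turned back. Beyond the dead stop any torque over about 0.32 N m drags the black ring round together with the knob.
- ring_mark (a point): White index mark on the top face of the black outer ring, 26 mm from the axis, 90 mm above the bench. The ring is held only by friction (0.32 N m) and must stay where it is set: the mark must not move by 2 mm (0.077 rad).
- supply_box: White box with a navy band, 100 x 80 mm, 50 mm high, fixed to the bench; on top a grey lever housing (70 x 50 mm) up to 75 mm high and a pivot barrel, axis along the box's own y, 72 mm above the bench. Origin: centre of its underside; z up. The lever swings in the box's own x-z plane.
- supply_tip (a point): Centre of the green ball (26 mm across) at the end of the supply lever, a 10 mm steel rod; the ball's centre is 80 mm from the pivot, which lies 72 mm above the box's origin. At joint 0 it leans towards the box's -x by 0.5 rad from upright, the centre 142 mm above the bench.
- supply (a joint): Angle of the supply lever, rad: 0 = off, leaning to the supply box's -x; 1.0 = fully over, leaning to its +x, against a stop. Friction 0.06 N m; it stays where it is left.
- reagent: Amber jar with a blue cap, 60 mm across, 100 mm high, loose bystander. Origin: centre of its underside.
- vial_rack: Teal vial rack, 80 x 120 mm, 46 mm high, loose bystander. Origin: centre of its underside.
- column_box: Orange flat box, 70 x 130 mm, 30 mm high, loose bystander. Origin: centre of its underside.

How it is judged (in metres and radians):
On the way, in this order (a step that is already met when the one before it is completed fails the run):
1. the blue knob is snug on its seat, the supply still off (value of joint seat above 0.08 rad and value of joint supply below 0.3 rad), for 0.2 s.
2. the supply lever is thrown fully over (value of joint supply above 0.85 rad), for 0.2 s.
At the end, for the whole second after the job is handed in: The seat under the blue knob is squeezed by more than 0.08 rad, the mark of the black ring is within 2 mm of where it started, the supply lever stands beyond 0.85 rad, and the jar, rack and orange box are within 15 mm of where they started (value of joint seat above 0.08 rad and distance of ring_mark from where it was at the start of the episode below 0.002 m and value of joint supply above 0.85 rad and distance of each of reagent, vial_rack, column_box from where it was at the start of the episode below 0.015 m); the robot touches nothing.
It fails at once if the black ring is turned (mark moved 2 mm) (distance of ring_mark from where it was at the start of the episode above 0.002 m).
It fails at once if the supply lever is moved before the blue knob is snug (value of joint supply above 0.3 rad and value of joint seat below 0.08 rad).
It fails at once if a bystander is shoved (distance of any of reagent, vial_rack, column_box from where it was at the start of the episode above 0.015 m).
It also fails if it takes over 72 s, if anything falls off the work surface, if the arm or the gripper's body presses on something with over 40 N, if the wrist force passes 120 N, or if a joint passes its speed limit or range.

## Working session

There is one attempt and no reset: what is moved stays moved. The work goes in short steps, each a Python script; the robot and the scene stay as the last script left them, time stands still between calls to the robot, and variables do not carry over. Pictures are saved under pics/ and viewed, at most 10 in all, crops included, and the job is handed in when it is done.

```bash
mkdir -p pics; cat > h.py <<'E'
import numpy as np,cv2
from station import robot, fingers, vision, workorder, recognise
def ray(cam,u,v):
    c=vision.calibration(cam);K=np.array(c["mtx"]);E=np.array(c["extrinsics"])
    d=np.linalg.inv(K)@[u,v,1];d=np.array([d[0],-d[1],-d[2]])
    R=E[:3,:3];o=-R.T@E[:3,3];return o,R.T@d
def at_z(cam,u,v,z):
    o,d=ray(cam,u,v);return o+d*(z-o[2])/d[2]
def proj(cam,p):
    c=vision.calibration(cam);q=(np.array(c["extrinsics"])@[*p,1])[:3];q=np.array(c["mtx"])@[q[0],-q[1],-q[2]];return q[:2]/q[2]
E
python3 - <<'E'
from h import *
for c in("scene","top"):
    f=vision.grab_frame(c);cv2.imwrite(f"pics/{c}0.png",f[:,:,::-1])
    print(c,{k:v for k,v in vision.calibration(c).items() if k not in("mtx","extrinsics")},ray(c,320,240))
    for l in("stem_grip","ring_mark","supply_tip","valve_box","supply_box"):
        print(l,[(np.round(r["rect"],1).tolist(),round(r["p"],2)) for r in recognise(l,c)[:2]])
print(robot.current_time_s(),robot.current_eef_rot())
E
```

```text
scene {} (array([1.1276334 , 0.02760557, 0.59272919]), array([-0.71876349, -0.03192272, -0.69458485]))
stem_grip [([416.6, 258.6, 71.5, 76.6], 0.93), ([328.7, 335.2, 44.0, 72.8], 0.22)]
ring_mark [([420.1, 237.3, 35.4, 35.2], 0.63), ([150.7, 338.6, 99.8, 60.0], 0.56)]
supply_tip [([220.0, 197.8, 20.2, 43.0], 0.67), ([416.6, 256.0, 68.1, 76.7], 0.32)]
valve_box []
supply_box [([230.8, 225.4, 51.4, 106.1], 0.82)]
top {} (array([0.46413087, 0.0038861 , 0.91630705]), array([ 0.20915122,  0.03680365, -0.97742538]))
stem_grip [([250.1, 262.6, 65.8, 72.9], 0.96)]
ring_mark [([250.2, 265.9, 27.5, 32.0], 0.79), ([435.2, 299.6, 15.8, 17.7], 0.69)]
supply_tip [([435.5, 299.8, 19.0, 17.6], 0.68)]
valve_box [([249.9, 263.1, 69.1, 71.0], 0.81)]
supply_box [([421.6, 291.6, 54.0, 62.9], 0.59)]
0.6 [1.79998701e+02 2.32580745e-03 1.60823791e+02]
```

View pics/top0.png

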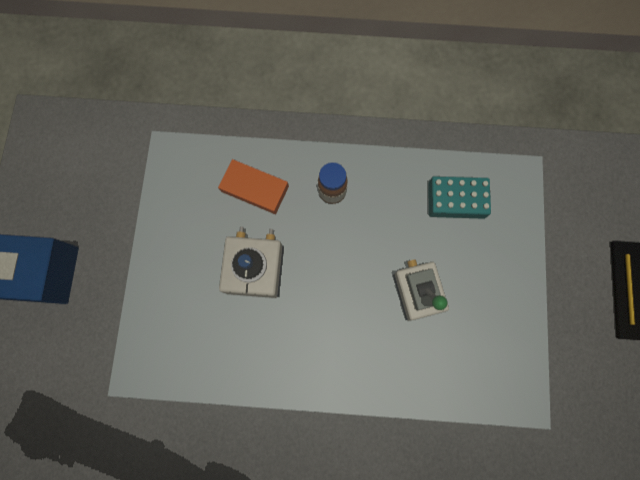

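View pics/scene0.png

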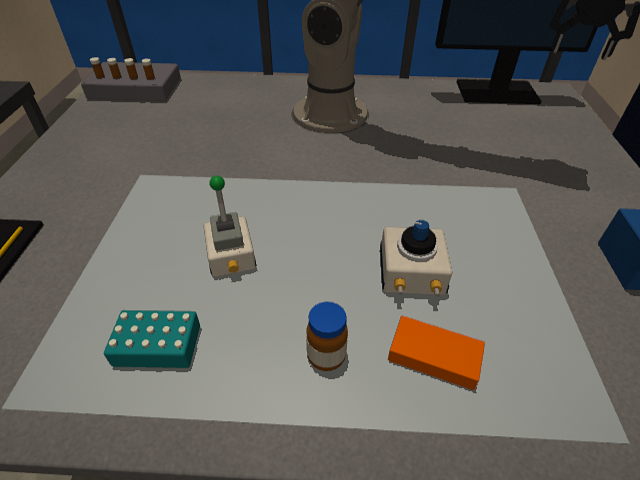

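The top view shows the valve with its knob at (247,262), and the lever box with the green ball at (440,302), leaning towards the robot. In the scene view the ball is at (217,183) and the knob at (421,230). I'll refine these by colour.

```bash
python3 - <<'E'
from h import *
T=cv2.imread("pics/top0.png");S=cv2.imread("pics/scene0.png")
def blob(im,box,lo,hi):
    x0,y0,x1,y1=box;h=cv2.cvtColor(im[y0:y1,x0:x1],cv2.COLOR_BGR2HSV)
    m=cv2.inRange(h,lo,hi);n,l,s,c=cv2.connectedComponentsWithStats(m)
    i=1+s[1:,4].argmax();return c[i]+[x0,y0],s[i]+[x0,y0,0,0,0]
B=((100,90,40),(125,255,255));G=((45,90,30),(80,255,255))
def tri(a,b):
    (o,d),(p,e)=ray("top",*a),ray("scene",*b)
    s=np.linalg.lstsq(np.c_[d,-e],p-o,rcond=None)[0];A=o+s[0]*d;C=p+s[1]*e
    return (A+C)/2,np.linalg.norm(A-C)
kt=blob(T,(220,235,285,300),*B);ks=blob(S,(385,205,455,270),*B);print(kt,ks)
print("knob",tri(kt[0],ks[0]),at_z("top",*kt[0],.112),at_z("scene",*ks[0],.105))
gt=blob(T,(400,280,460,320),*G);gs=blob(S,(200,165,240,200),*G);print(gt,gs)
print("ball",tri(gt[0],gs[0]))
# white box outlines (top): 
a=cv2.resize(T[225:330,205:300],None,fx=6,fy=6,interpolation=cv2.INTER_CUBIC)[:,:400*1]
v=cv2.resize(T[225:310,210:295],(400,400),interpolation=cv2.INTER_CUBIC);w=cv2.resize(T[245:330,380:465],(400,400),interpolation=cv2.INTER_CUBIC)
cv2.imwrite("pics/crop1.png",np.hstack([v,w]))
E
```

```text
(array([243.38613861, 260.31683168]), array([238, 255,  13,  12, 101])) (array([420.53968254, 229.92063492]), array([412, 220,  17,  20, 252]))
knob (array([0.58930302, 0.17142332, 0.10551494]), np.float64(0.0012029715622314616)) [0.58836139 0.17069126 0.112     ] [0.58883509 0.17095073 0.105     ]
(array([439.61151079, 302.35251799]), array([433, 296,  14,  13, 139])) (array([216.67816092, 182.61494253]), array([210, 175,  15,  16, 174]))
ball (array([ 0.53451313, -0.17845015,  0.1462493 ]), np.float64(0.002598098344643517))
```

View pics/crop1.png

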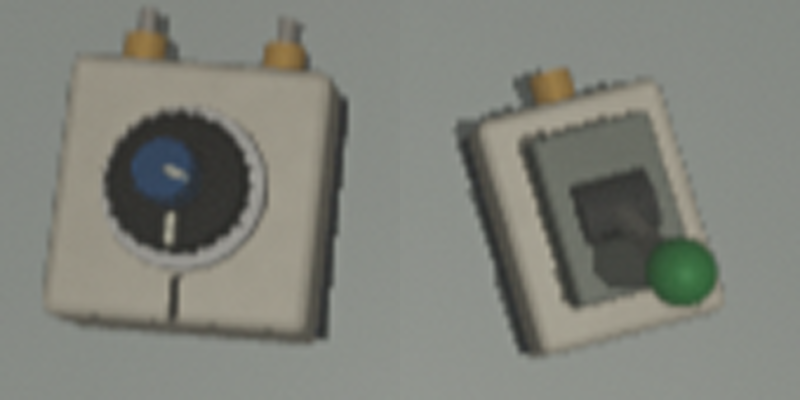

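The crop shows the knob top at about (244.5,261), the ring centre at (247.6,263.7), and the corners of both boxes clearly visible. I'll cross-check the axis position and the lever box's yaw.

```bash
python3 - <<'E'
from h import *
k=85/400
P=lambda pts,ox,oy,z:np.array([at_z("top",x*k+ox,y*k+oy,z)for x,y in pts])
V=P([(80,58),(335,75),(313,335),(47,312)],210,225,.062)
print("valve",V.mean(0),np.linalg.norm(np.roll(V,-1,0)-V,axis=1))
print("knobtop",P([(163,170)],210,225,.117),"ring",P([(177,182)],210,225,.09))
S=P([(78,122),(255,82),(320,310),(140,352)],380,245,.05)
print("supply",S.mean(0),np.linalg.norm(np.roll(S,-1,0)-S,axis=1))
x=(S[0]+S[1]-S[2]-S[3]);print("yaw",np.degrees(np.arctan2(x[1],x[0])),)
b=np.array([.5345,-.1785]);d=S.mean(0)[:2]-b;print("ball->centre",np.linalg.norm(d),np.degrees(np.arctan2(d[1],d[0])))
for y in (0,30,60,90,120,150,180,-30,-60,-90,-120,-150):
    print(y,robot.inverse_kinematics([.588,.1705,.12],[180,0,y]),robot.inverse_kinematics([.58,-.19,.16],[180,0,y]))
E
```

```text
valve [0.58594107 0.16476574 0.062     ] [0.10658632 0.10785214 0.10859019 0.1059281 ]
knobtop [[0.58627644 0.16722531 0.117     ]] ring [[0.58599635 0.16664936 0.09      ]]
supply [ 0.56352239 -0.16841607  0.05      ] [0.07623363 0.09661543 0.07592429 0.09674647]
yaw 17.317625998294627
ball->centre 0.030724339626661018 19.15995814735223
0 [-41.93791955  34.15098555  36.6990356   87.6785892  -21.65158872
  65.40426798 -90.88878151] [-21.45369013  41.15725223  63.53956384  85.76944802 -37.33312264
  76.29590609 -44.67861808]
30 [-41.53999271  33.99591136  36.04337681  87.66224763 -21.23114771
  65.29758969 -61.21473131] [-21.90618559  41.77024429  64.71552452  85.78497582 -38.22565097
  76.76580087 -14.03270563]
60 [-43.44944457  34.78427994  39.22243547  87.74012376 -23.28834917
  65.84377737 -29.62276415] [-22.11925352  42.07353358  65.28469649  85.79224296 -38.66112097
  77.00009137  16.28095268]
90 [-39.86990433  33.39348182  33.32633037  87.5930464  -19.50894733
  64.88679202  -2.55262302] [-22.20415265  42.1971966   65.51447117  85.79513056 -38.83755963
  77.09596093  46.4077533
[... 867 characters left out ...]
 -136.0699942 ] [ -21.78808625   41.60630846   64.40445148   85.78093543  -37.98860812
   76.63965582 -104.2038555 ]
-90 [-19.00490893  30.38846566   1.81691718  86.6699032   -1.03180556
  62.95796507 163.03167096] [ -21.78808625   41.60630846   64.40445148   85.78093543  -37.98860812
   76.63965582 -134.2038555 ]
-120 [-22.7515911   30.44363258   7.31652442  86.84080426  -4.15374973
  62.98081398 135.45461527] [ 53.05328126  42.16191377 -61.82396016  82.60451998  37.32921682
  77.35594909 139.42970805]
-150 [-25.67522231  30.61660382  11.62574089  86.97326414  -6.60947038
  63.08258863 107.36811003] [-13.9209148   34.54055105  47.59310141  85.49425238 -26.1891073
  71.54982573 156.97287441]
```

```bash
python3 - <<'E'
from h import *
c=[.587,.168];o=[180,0,180]
print(robot.tip_reach)
robot.move_to([*c,.20],o); fingers.gripper_to(.75,20)
print(robot.current_contact_force(),robot.current_torque())
print(robot.line_to([*c,.1115],velocity=.08,f_stop=6))
fingers.gripper_to(0,22)
robot.pause(.3)
print("gap",robot.current_finger_gap()*85,"Fg",robot.current_gripper_force(),robot.current_contact_force(),robot.current_torque(),robot.current_tool_pos(),robot.current_joint_positions(),robot.current_time_s())
cv2.imwrite("pics/grip.png",vision.grab_frame("scene")[130:330,320:520,::-1].repeat(3,0).repeat(3,1))
E
```

```text
0.017
[ 0.91451505 -0.42369103 -0.73559975] [0.04013705 0.04901587 0.0367338 ]
False
gap 22.93782809358075 Fg 23.103026747703552 [-1.16804215  3.60923281  4.39796888] [0.80001891 0.22872917 0.07185078] [0.58726756 0.1692893  0.11218615] [-30.25344632  31.43052227  18.58456523  87.94560356 -10.91801
  62.32025958  80.90876887] 4.9
```

View pics/grip.png

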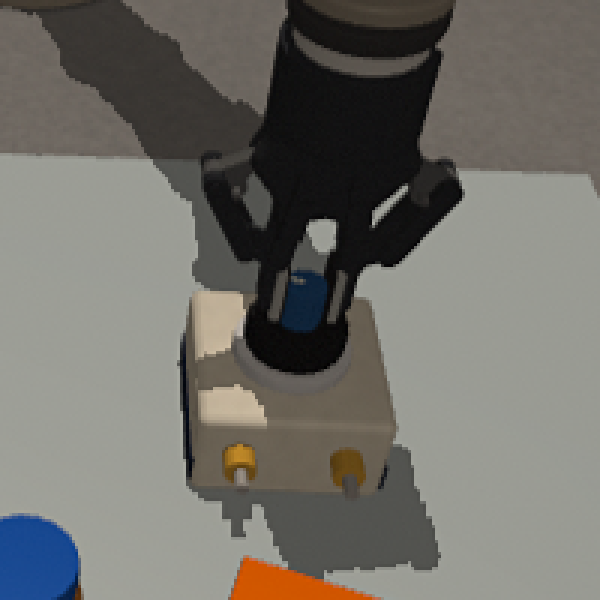

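The knob is gripped (23 mm gap), with the pads clear of the ring. The force shows the axis is slightly further towards +y, so I'll recentre and start turning clockwise.

```bash
python3 - <<'E'
from h import *
c=[.5873,.1705]
robot.line_to([*c,.1115],velocity=.03);robot.pause(.2)
print(robot.current_contact_force(),robot.current_torque())
q=np.array(robot.inverse_kinematics([*c,.1115],[180,0,180]));print(q)
prev=None
for i in range(1,36):
    t=q.copy();t[6]-=4*i;robot.move_j(t);robot.pause(.05)
    T=np.mean([robot.current_torque() for _ in range(3)],0);j=robot.current_joint_positions()[6]
    f=robot.current_contact_force()
    print(4*i,round(q[6]-j,1),np.round(T,3),np.round(f,1),round(robot.current_time_s(),1))
    if abs(T[2])>.13: break
E
```

```text
[-2.34483764  1.05567093  6.09284443] [0.19829331 0.41438629 0.05191921]
[-30.40241584  31.57009787  18.60501743  87.83023203 -10.86587143
  62.38239162  80.68610499]
4 4.0 [ 0.201  0.443 -0.044] [-2.   2.6  7.3] 5.7
8 8.0 [ 0.262  0.435 -0.089] [-2.1  1.2  6. ] 6.0
12 12.0 [ 0.167  0.424 -0.094] [-2.5  1.6  7. ] 6.3
16 16.0 [ 0.291  0.472 -0.068] [-2.   1.9  7.7] 6.6
20 20.0 [ 0.278  0.438 -0.053] [-1.4  1.2  5.8] 6.9
24 24.0 [ 0.238  0.459 -0.056] [-1.   1.6  8.1] 7.2
28 28.0 [0.216 0.46  0.023] [-2.7  0.7  6.5] 7.5
32 32.0 [ 0.219  0.458 -0.084] [-1.9  1.9  6.6] 7.8
36 36.0 [ 0.25   0.432 -0.019] [-1.1  0.6  6.6] 8.1
40 40.0 [ 0.204  0.461 -0.013] [-1.7  1.4  6.9] 8.4
44 44.0 [ 0.206  0.454 -0.081] [-1.6  0.7  5.8] 8.7
48 48.0 [ 0.223  0.395 -0.031] [-2.1  1.5  7.5] 9.0
52 52.0 [ 0.254  0.492 -0.047] [-1.2  1.1  7.1] 9.3
56 56.0 [ 0.223  0.49  -0.016] [-1.8  0.5  6.7] 9.6
60 60.0 [ 0.303  0.462 -0.084] [-2.   1.4  6.4] 9.9
64 64.0 [ 0.261  0.45  -0.029] [-1.   1.7  6.6] 10.2
68 68.0 [ 0.277  0.458 -0.025] [-2.5  2.3  6.3] 10.5
72 72.0 [ 0.245  0.439 -0.113] [-1.4  1.7  6.4] 10.8
76 76.0 [ 0.223  0.436 -0.103] [-1.9  1.1  7. ] 11.1
80 80.0 [ 0.306  0.492 -0.001] [-1.8  0.5  5.7] 11.4
84 84.0 [0.239 0.483 0.182] [-1.6  1.4  5.7] 11.7
```

```bash
python3 - <<'E'
from h import *
t0=robot.current_time_s()
A=[];J=[]
for _ in range(15):
    A.append(robot.current_torque());J.append(robot.current_joint_torque()[6]);robot.pause(.03)
print(np.mean(A,0),np.std(A,0),np.mean(J),np.std(J),robot.current_contact_force(),robot.current_time_s()-t0)
print(robot.current_finger_gap()*85,robot.current_gripper_force(),robot.current_joint_positions())
cv2.imwrite("pics/grip2.png",vision.grab_frame("scene")[130:330,320:520,::-1].repeat(3,0).repeat(3,1))
E
```

```text
[0.25048741 0.46249644 0.17592019] [0.02068767 0.02407787 0.03539554] -0.17428301647305489 0.0014442666569097942 [-0.94608977  1.02025366  6.3368695 ] 0.5
23.339424456258506 23.22690725326538 [-30.38926392  31.52429292  18.64828849  87.81167912 -10.79941354
  62.46573552  -3.28629359]
```

View pics/grip2.png

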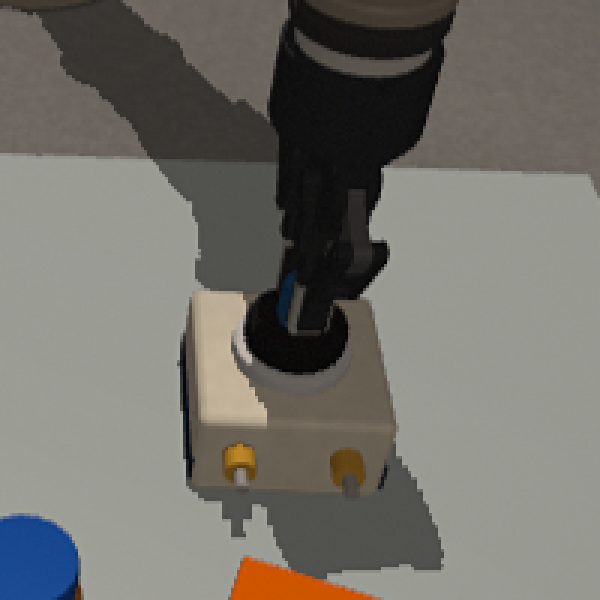

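```bash
python3 - <<'E'
from h import *
q=np.array(robot.inverse_kinematics([.5873,.1705,.1115],[180,0,180]))
q=np.array([-30.40241584,31.57009787,18.60501743,87.83023203,-10.86587143,62.38239162,80.68610499])
for i in range(1,11):
    t=q.copy();t[6]-=84+i;robot.move_j(t);robot.pause(.15)
    J=np.mean([robot.current_joint_torque()[6] for _ in range(3)]);T=np.mean([robot.current_torque()[2] for _ in range(5)])
    print(84+i,round(q[6]-robot.current_joint_positions()[6],2),round(J,4),round(T,3),robot.current_time_s())
    if abs(J)>.24: break
E
```

```text
85 84.96 -0.249 0.264 12.65
```

Joint torque rises stiffly to 0.25 N m, which points to the dead stop, still under the ring's 0.32. I'll release, lift clear and check the knob pointer and ring mark.

```bash
python3 - <<'E'
from h import *
fingers.gripper_to(.75,20)
p=robot.current_tool_pos();robot.line_to([p[0],p[1],.22],velocity=.12)
robot.move_to([.45,-.19,.25],[180,0,-72.5+180])
f=vision.grab_frame("top");cv2.imwrite("pics/top1.png",f[:,:,::-1])
T=cv2.imread("pics/top0.png")
g=lambda a:cv2.resize(a[240:285,225:270],(400,400),interpolation=cv2.INTER_CUBIC)
cv2.imwrite("pics/cmp.png",np.hstack([g(T),g(f[:,:,::-1])]))
print(robot.current_time_s(),robot.current_joint_positions())
E
```

```text
15.675 [-5.80247139 11.28892941 31.43351899 96.58072064 -6.12745934 73.85779088
 44.51701562]
```

View pics/cmp.png

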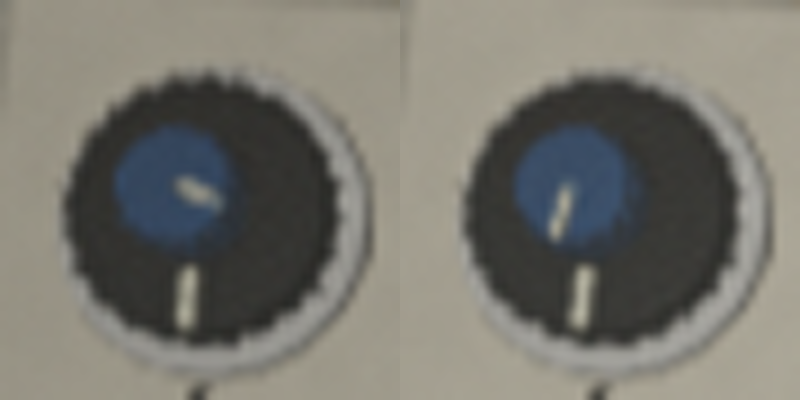

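The knob pointer has turned about 80° clockwise, and the ring mark is at nearly the same place (at most about 0.6 px of shift). Now the lever.

```bash
python3 - <<'E'
from h import *
for n in("top0","top1"):
    a=cv2.imread(f"pics/{n}.png",0)[268:279,240:252].astype(float);w=np.clip(a-110,0,None);y,x=np.mgrid[:11,:12]
    print(n,(w*x).sum()/w.sum(),(w*y).sum()/w.sum(),w.sum())
fingers.gripper_to(0,20)
a=np.radians(17.5);u=np.array([np.cos(a),np.sin(a)]);P=lambda s,z=.147:[*(np.array([.568,-.1675])+s*u),z]
o=[180,0,107.5]
robot.move_to(P(-.1,.22),o);robot.line_to(P(-.1),o)
print(robot.current_contact_force())
print(robot.line_to(P(-.03),velocity=.08,f_stop=12))
print(robot.line_to(P(.024),velocity=.06,f_stop=8),robot.current_tool_pos(),robot.current_contact_force(),P(.01))
robot.pause(.3)
f=vision.grab_frame("top");cv2.imwrite("pics/top2.png",f[:,:,::-1]);s=vision.grab_frame("scene")
cv2.imwrite("pics/lev.png",cv2.resize(s[100:300,140:340,::-1],(600,600)))
print(robot.current_time_s())
E
```

```text
top0 4.467561521252796 6.073825503355705 447.0
top1 3.8522920203735143 6.297113752122241 589.0
[0.26858782 0.23866665 0.72406594]
False
True [ 0.57544779 -0.16484246  0.14565557] [-0.87487643 -0.54048982  1.30823157] [np.float64(0.5775371695074822), np.float64(-0.1644929420049573), 0.147]
19.3
```

View pics/lev.png

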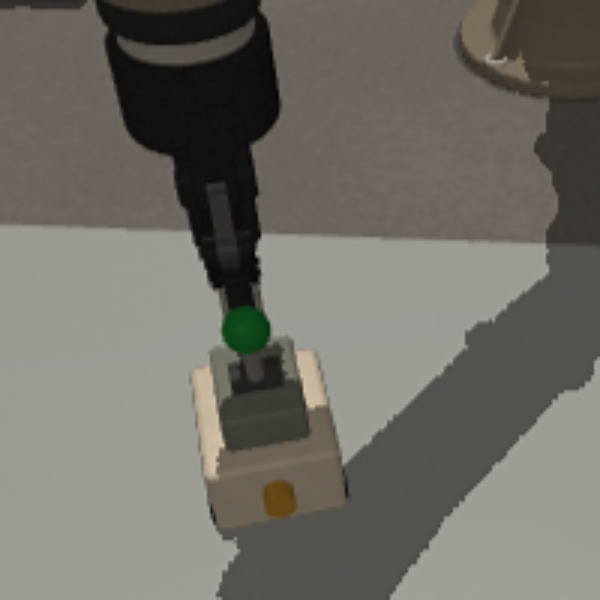

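The lever has gone forward, with the ball at scene pixel (222,210) and the fingers behind it. I'll press once more gently to be sure it's on its stop, back off, and measure the ball.

```bash
python3 - <<'E'
from h import *
a=np.radians(17.5);u=np.array([np.cos(a),np.sin(a)]);P=lambda s,z=.147:[*(np.array([.568,-.1675])+s*u),z]
print(robot.line_to(P(.03),velocity=.03,f_stop=12),robot.current_tool_pos())
robot.line_to(P(-.06),velocity=.12);robot.line_to(P(-.1,.28));robot.pause(.5)
im={c:vision.grab_frame(c) for c in("top","scene")}
def blob(c,x0,y0,x1,y1):
    m=cv2.inRange(cv2.cvtColor(im[c][y0:y1,x0:x1],cv2.COLOR_RGB2HSV),(45,90,30),(80,255,255))
    n,l,s,k=cv2.connectedComponentsWithStats(m);i=1+s[1:,4].argmax();return k[i]+[x0,y0],s[i,4]
bs=blob("scene",190,165,260,250);print(bs,proj("scene",[*(np.array([.568,-.1675])+.0384*u),.142]))
d=at_z("scene",*bs[0],.142)[:2]-[.568,-.1675];print("along/perp",d@u,d@[-u[1],u[0]])
print(np.round(proj("top",[*(np.array([.568,-.1675])+.0384*u),.142])))
cv2.imwrite("pics/end.png",im["top"][:,:,::-1]);a0=cv2.imread("pics/top0.png")
cv2.imwrite("pics/endcmp.png",np.hstack([a0[130:330,200:500],im["top"][130:330,200:500,::-1]]))
x=im["top"][268:279,240:252];w=np.clip(cv2.cvtColor(x,cv2.COLOR_RGB2GRAY).astype(float)-110,0,None);yy,xx=np.mgrid[:11,:12];print((w*xx).sum()/w.sum(),(w*yy).sum()/w.sum())
print(robot.current_time_s())
E
```

```text
True [ 0.57525337 -0.16457076  0.14461527]
(array([221.54358974, 209.82564103]), np.int32(195)) [220.47168218 211.33974099]
along/perp 0.03502199317831361 0.0020192988100704847
[426. 262.]
3.857627118644068 6.2898305084745765
22.0917
```

View pics/endcmp.png

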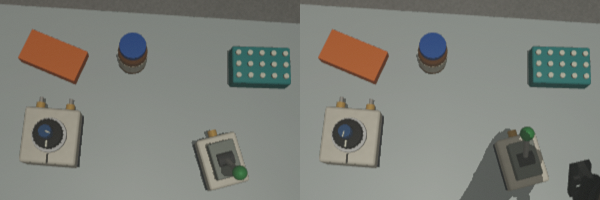

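```bash
python3 -c "
from h import *
print(workorder.close_job())"
```

```text
the job is handed in; nothing more can be done
None
```

I handed the job in without seeing the verdict: the blue knob turned about 80° clockwise to a hard stop (0.25 N m on the last joint, so I take it as snug). The lever was then pushed onto its far stop (about 0.95 rad), the bystanders look unmoved, and the ring mark shifted about 0.65 px (roughly 1.2 mm, inside the 2 mm limit).

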